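# Turn the topping carousel until the chilli faces the customers

## Task

Spin the topping carousel by pushing its rim or the pegs on the rim with the fingertips until the jar with the red lid stands at the front, squarely in line with the red arrow on the customers' side, and leave it at rest there. Only push the carousel round: do not touch, lift or upset the jars, which stay in their seats, and leave everything else on the counter alone.

Things in the scene. Friction and masses are not known exactly. Their poses are not given: they have to be found in the camera images.
- stand: the fixed foot under the carousel, dark steel. Origin: on the work surface, under the turning axis; z up; its +x axis points to the front of the carousel (the customers' side, roughly away from the robot). There, outside the rim, a white post (36 mm wide, top 50 mm above the work surface, 163 to 213 mm from the axis) bears a flat red arrow head, about 50 mm. It does not move
- front (a point): fixed point on the straight line from the turning axis to the red arrow, 74 mm from the axis, 74 mm above the work surface: where the centre of the red-lidded jar belongs
- carousel: round light-wood turning board, 300 mm in diameter, 16 mm thick, its underside 32 mm and its top 48 mm above the work surface. Origin: centre of its underside, on the vertical turning axis; z up. Turns endlessly either way with some drag (1 to 2 N at the rim) and stays where it is left
- peg (a point): centre of the top of one of the eight upright dark-wood finger pegs on the rim (14 mm diameter, 50 mm tall, tops 98 mm above the work surface). All stand 139 mm from the turning axis, every 45 degrees; this one is at 22.5 degrees from the carousel's own x axis
- seat (a point): centre of one of the four jar seats (low dark rings 71 mm in diameter, 8 mm high, on the board), at board level. They lie 74 mm from the turning axis, every 90 degrees; this one is on the carousel's own x axis. One jar stands in each; which jar is where changes
- chilli_jar (a point): centre (half-way up) of the jar with the red lid (chilli): loose, 60 mm in diameter, 52 mm tall, top 100 mm above the work surface, standing in a seat of the carousel: this is the jar to bring to the front
- sesame_jar (a point): centre (half-way up) of the jar with the white lid (sesame): loose, 60 mm in diameter, 52 mm tall, top 100 mm above the work surface, standing in a seat of the carousel
- scallion_jar (a point): centre (half-way up) of the jar with the green lid (scallion): loose, 60 mm in diameter, 52 mm tall, top 100 mm above the work surface, standing in a seat of the carousel
- mustard_jar (a point): centre (half-way up) of the jar with the yellow lid (mustard): loose, 60 mm in diameter, 52 mm tall, top 100 mm above the work surface, standing in a seat of the carousel
- tongs: dark steel bread tongs lying loose between robot and carousel, about 210 mm long, 12 mm high; origin at the underside, near the middle; a bystander
- brush: loose brush lying between robot and carousel, less than 40 mm high; origin at the underside, near the middle; a bystander
- cup: white cup, 74 mm in diameter, 75 mm tall, loose, right of the carousel; origin centre of its underside; a bystander
- oil: amber bottle with a black cap, 60 mm in diameter, 150 mm tall, loose, right of the carousel; origin centre of its underside; a bystander
- bun: round bread bun, 100 mm in diameter, 38 mm tall, loose, left of the carousel; origin centre of its underside; a bystander
Not all that is in view belongs to the job. What is shaped like the part that bears mustard_jar but black, blue or purple is not meant.

How it is judged:
At the end, for the whole second after the job is handed in: The red-lidded jar is on the arrow's side, its centre within 12 mm sideways of the line from the turning axis to the arrow; the carousel is at rest (under 0.05 rad/s); all four jars upright (within 0.1 rad) in their seats; tongs, brush, cup, bottle and bun within 20 mm of where they were (x of chilli_jar in the frame of stand above 0.05 m and y of chilli_jar in the frame of stand between -0.012 and 0.012 m and angular speed of carousel below 0.05 rad/s and horizontal distance between chilli_jar and carousel between 0.066 and 0.082 m and angle between each of chilli_jar, sesame_jar, scallion_jar, mustard_jar's own z axis and vertical below 0.1 rad and z of each of chilli_jar, sesame_jar, scallion_jar, mustard_jar in the frame of carousel below 0.05 m and horizontal distance between sesame_jar and carousel between 0.066 and 0.082 m and horizontal distance between scallion_jar and carousel between 0.066 and 0.082 m and horizontal distance between mustard_jar and carousel between 0.066 and 0.082 m and distance of each of tongs, brush, cup, oil, bun from where it was at the start of the episode below 0.02 m); the robot touches nothing.
It fails at once if a jar was lifted or carried from its seat (z of any of chilli_jar, sesame_jar, scallion_jar, mustard_jar in the frame of carousel above 0.055 m or horizontal distance between any of chilli_jar, sesame_jar, scallion_jar, mustard_jar and carousel above 0.088 m or horizontal distance between any of chilli_jar, sesame_jar, scallion_jar, mustard_jar and carousel below 0.06 m).
It fails at once if a jar was touched by the robot with more than 1 N (contact force between any of the arm, the fingers and chilli above 1 N or contact force between any of the arm, the fingers and sesame above 1 N or contact force between any of the arm, the fingers and scallion above 1 N or contact force between any of the arm, the fingers and mustard above 1 N).
It fails at once if a jar was tipped (more than 0.3 rad) (angle between any of chilli_jar, sesame_jar, scallion_jar, mustard_jar's own z axis and vertical above 0.3 rad).
It fails at once if tongs, brush, cup, bottle or bun was moved more than 20 mm (distance of any of tongs, brush, cup, oil, bun from where it was at the start of the episode above 0.02 m).
It also fails if it takes over 67 s, if anything falls off the work surface, if the arm or the gripper's body presses on something with over 40 N, if the wrist force passes 120 N, or if a joint passes its speed limit or range.

## Robot

A 7-joint arm with a two-finger parallel gripper is mounted at the origin on the work surface. World frame = base frame: x ahead of the robot, y to its left, z up, the work surface at z = 0. Lengths are in m, angles in rad, forces in N, time in s.
With the tool pointing down it reaches from about 0.425 to 0.925 m from the base axis. Payload 6.8 kg.
Tool frame: the origin (TCP) lies on the front face of the gripper's body, between the roots of the fingers; the fingertips stand 73 mm ahead of it and the grasp point (between the pads) lies 54 mm ahead of it (env.nose_length is the distance from the TCP to the fingertips, in m); z points along the fingers, y is the direction in which the jaws open and shut (so a half turn about z gives the same grasp; the last joint's range is limited). The gripper opens to 85 mm and grips with 20 to 120 N. Pads are 22 mm wide; open, the fingers measure 114 mm over their backs; the gripper's body (76 mm by 85 mm) begins 54 mm behind the grasp point. The pads swing forward as they close: fully open they stand 13 mm farther back than shut.
Start: joints at [1.027, 0.477, 0.022, 1.555, -0.011, 1.109, -0.083], TCP at [0.285, -0.612, 0.304] pointing down, gripper open.
Joint ranges: [-2.96, 2.96], [-0.34, 2.1], [-1.41, 1.46], [0.24, 2.44], [-1.37, 4.51], [0.17, 1.92], [-2.96, 2.96]. Speed limits (rad/s): [2.39, 2.39, 3.14, 3.14, 3.14, 3.14, 3.14].

## Interface

Orientations are given as a unit quaternion [w, x, y, z].
In Python, from cell import env, kin, camera, calibration, job gives the robot as it stands. The module is installed in compiled form; this text tells all that it offers. Calls block until the motion is done:
- env.reach(position, orientation): joint-space move of the TCP to a pose.
- env.movel(position, velocity=0.15, rot=None, stop_force=None): straight line of the TCP; rot=None keeps the orientation; velocity is the mean speed in m/s. With stop_force (N) it stops when the force on the tool has changed by that much, and returns True; else False.
- env.goto_joints(angles): joint-space move.
- env.grip(opening, f_grip=None): finger opening in m; f_grip is the grip in N (None keeps the last); returns when the fingers have stopped.
- env.dwell(seconds).
- kin.inverse_kinematics(position, orientation): joint angles nearest the present ones, or None.
- env.get_state(): the state.
- camera(name): name is "scene" or "top" or "wrist"; returns (picture, depth): 400x640x3 uint8, blue, green, red; 400x640 float32, m along the optical axis (not along the pixel's ray), 0 where there is no reading.
- calibration(name): a dict with "fx", "fy", "cx", "cy" (pixels), "k1" (the pictures are not rectified: a ray, as slopes to the right and down, at radius r is drawn at 1 + k1 r^2 times it, then the intrinsics apply), "rvec" (rotation vector, rad) and "tvec" (3), from world to camera coordinates, as OpenCV has them. Camera axes: x right, y down, z forward; pixel columns grow to the right and rows downward; lengths in m; the calibration is good to about 2 mm. A picture is of the moment at which its call begins: read the wrist's pose just before it. calibration takes no time and is no camera call; for the wrist camera it gives the pose at the moment of the call.
A pose or a line that the arm cannot do raises env.PlanningError and nothing moves.
- job.job_done(): hands the job in, once; it reports no verdict.
The state is a dict: "time": time; "qpos": joint angles; "joint_velocities": joint speeds; "joint_torque": joint torques, N m; "tcp_pos": TCP position; "orientation": TCP orientation; "force": force on the tool from outside, world axes, zero at the start; "torque": the same for the moment, N m; "opening": finger opening in m.
Only numpy, scipy, OpenCV 4.12 (cv2) and the standard library are available. Lean on these libraries where they do the work, as an engineer would, in place of code of your own. Each camera call takes 0.05 s, during which the arm holds its last target.

## Working session

There is one attempt and no reset: what is moved stays moved. The work goes in short steps, each a Python script; the robot and the scene stay as the last script left them, time stands still between calls to the robot, and variables do not carry over. Pictures are saved under pics/ and viewed, and the job is handed in when it is done.

```bash
mkdir -p pics; ls; python3 - <<'E'
from cell import env, kin, camera, calibration, job
import cv2
for n in ("scene","top"):
    p,d=camera(n); cv2.imwrite(f"pics/{n}0.png",p); print(n,calibration(n))
s=env.get_state(); print(s['time'],s['tcp_pos'],s['orientation'],s['opening'])
E
```

```text
pics
scene {'fx': 473.0462444642798, 'fy': 473.0462444642798, 'cx': 313.4594548687733, 'cy': 202.2656101932869, 'k1': 0.002157926306615218, 'rvec': array([ 1.65079945,  2.20689854, -0.61603238]), 'tvec': array([ 0.16756136, -0.39941539,  1.62585811])}
top {'fx': 423.04108225520406, 'fy': 423.04108225520406, 'cx': 328.56009121594604, 'cy': 193.72484574037082, 'k1': -0.10558326714689474, 'rvec': array([ 2.14600603, -2.20778569,  0.10908873]), 'tvec': array([-0.01152041,  0.55402347,  1.12104405])}
0.1 [ 0.28478866 -0.61152101  0.3030344 ] [-7.88796371e-04  9.76351470e-01  2.16187735e-01 -2.20019833e-04] 0.08557882187619122
```

View pics/scene0.png

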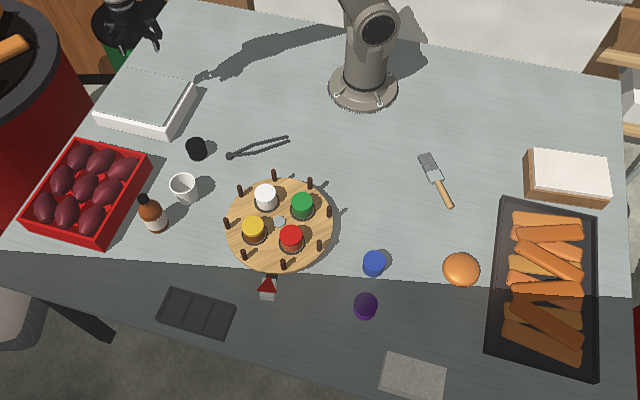

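View pics/top0.png

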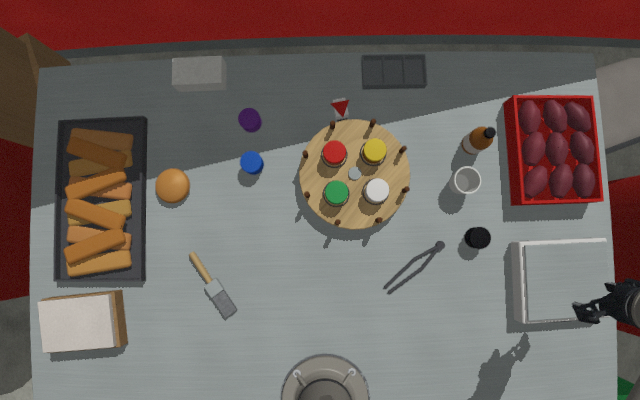

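Top view: the carousel is centred at about (354,173), with the red jar at (334,153) and the arrow at (341,107). The loose blue (251,162), purple (250,119) and black (478,238) cans are decoys. The tongs are at (415,265). Next I'll measure these positions.

```bash
cat > h.py <<'E'
from cell import env, kin, camera, calibration, job
import cv2, numpy as np
def cloud(n, cal=None):
    p,d=camera(n); c=cal or calibration(n)
    R,_=cv2.Rodrigues(c['rvec']); t=np.array(c['tvec'])
    K=np.array([[c['fx'],0,c['cx']],[0,c['fy'],c['cy']],[0,0,1.]]); D=np.array([c['k1'],0,0,0,0.])
    v,u=np.mgrid[0:400,0:640]
    uv=np.stack([u,v],-1).reshape(-1,1,2).astype(float)
    ray=cv2.undistortPoints(uv,K,D,None,None).reshape(400,640,2)
    P=np.concatenate([ray,np.ones((400,640,1))],-1)*d[...,None]
    W=(P-t)@R
    W[d==0]=np.nan
    return p,d,W
def hsv(p): return cv2.cvtColor(p,cv2.COLOR_BGR2HSV).astype(int)
def circ(xy):
    A=np.c_[2*xy,np.ones(len(xy))]; s=np.linalg.lstsq(A,(xy**2).sum(1),rcond=None)[0]
    return s[:2],np.sqrt(s[2]+s[:2]@s[:2])
E
python3 - <<'E'
from h import *
import scipy.ndimage as nd
np.set_printoptions(precision=4,suppress=True)
for n in ("top","scene"):
    p,d,W=cloud(n); H=hsv(p); z=W[...,2]
    roi=(W[...,0]>.4)&(W[...,0]<.95)&(abs(W[...,1])<.5)
    red=((H[...,0]<8)|(H[...,0]>172))&(H[...,1]>150)&(H[...,2]>60)&roi
    L,k=nd.label(red)
    for i in range(1,k+1):
        m=L==i
        if m.sum()<30: continue
        print(n,'red',m.sum(),np.median(z[m]),W[m].mean(0),'px',[a.mean() for a in np.nonzero(m)][::-1])
    lid=roi&(z>.095)&(z<.106); L,k=nd.label(lid)
    for i in range(1,k+1):
        m=L==i
        if m.sum()<8: continue
        print(n,'hi',m.sum(),W[m].mean(0),'hsv',H[m].mean(0),(W[m][:,:2].max(0)+W[m][:,:2].min(0))/2)
    # board
    b=roi&(z>.044)&(z<.053)&(H[...,0]>8)&(H[...,0]<25)
    L,k=nd.label(nd.binary_closing(b,iterations=2)); m=(L==1+np.argmax([ (L==i).sum() for i in range(1,k+1)]))&b
    pts=W[m][:,:2].astype(np.float32); hull=cv2.convexHull(pts)[:,0]
    print(n,'board',m.sum(),cv2.minEnclosingCircle(pts),circ(hull.astype(float)))
E
```

```text
top red 140 0.049252875029535334 [ 0.7889 -0.0661  0.0493] px [np.float64(340.4), np.float64(106.41428571428571)]
top red 426 0.09906187903949831 [ 0.6543 -0.0437  0.0981] px [np.float64(333.99530516431923), np.float64(151.82159624413146)]
top hi 17 [ 0.7329 -0.1482  0.097 ] hsv [ 11.9412 143.8824  77.7647] [ 0.7333 -0.1473]
top hi 15 [ 0.7335 -0.0414  0.0985] hsv [ 12.6667 112.8     83.6   ] [ 0.7329 -0.0409]
top hi 134 [ 0.6812 -0.425   0.1002] hsv [ 14.6343 177.791   91.7761] [ 0.6865 -0.4329]
top hi 406 [ 0.6589 -0.1483  0.0996] hsv [ 25.1429 173.2094 185.8054] [ 0.659  -0.1494]
top hi 406 [ 0.6563 -0.044   0.0993] hsv [  1.5542 194.0936 171.6133] [ 0.6563 -0.0438]
top hi 19 [ 0.6624 -0.2246  0.0972] hsv [13.5789 96.8947 95.0526] [ 0.6626 -0.225 ]
top hi 20 [0.6555 0.032  0.0979] hsv [ 12.65 128.05  89.95] [0.6562 0.032 ]
top hi 414 [ 0.5541 -0.1507  0.0997] hsv [ 23.6377   6.2029 196.8357] [ 0.5545 -0.1504]
top hi 419 [ 0.5519 -0.0463  0.0993] hsv [ 68.0859 152.8902 141.463 ] [ 0.5521 -0.0458]
top hi 22 [ 0.5556 -0.2271  0.098 ] hsv [ 13.6364 120.6364  92.4091] [ 0.5559 -0.2274]
[... 1230 characters left out ...]
25   93.25 ] [0.5532 0.0337]
scene hi 333 [ 0.6626 -0.1448  0.0986] hsv [ 23.0931 167.7477 218.6396] [ 0.6626 -0.1448]
scene hi 12 [ 0.6648 -0.2201  0.0973] hsv [ 10.75   122.1667  81.5833] [ 0.6645 -0.221 ]
scene hi 347 [ 0.66   -0.0407  0.0987] hsv [  1.2421 195.9827 199.1614] [ 0.6603 -0.0413]
scene hi 14 [0.6583 0.0353 0.0979] hsv [ 10.     110.3571  88.3571] [0.6592 0.0352]
scene hi 13 [ 0.7377 -0.1441  0.0976] hsv [ 10.3077 133.4615  87.6154] [ 0.7381 -0.1448]
scene hi 9 [ 0.7352 -0.0408  0.0969] hsv [  9.6667 143.6667  83.7778] [ 0.7351 -0.0406]
scene board 4648 ((0.6092022061347961, -0.0947766825556755), 0.1499689370393753) (array([ 0.6091, -0.0945]), np.float64(0.14845120776536128))
```

```bash
python3 - <<'E'
import cv2
p=cv2.imread('pics/top0.png'); cv2.imwrite('pics/crop0.png',cv2.resize(p[80:260,260:510],None,fx=3.2,fy=3.2,interpolation=cv2.INTER_CUBIC))
E
```

```text
(no output)
```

View pics/crop0.png

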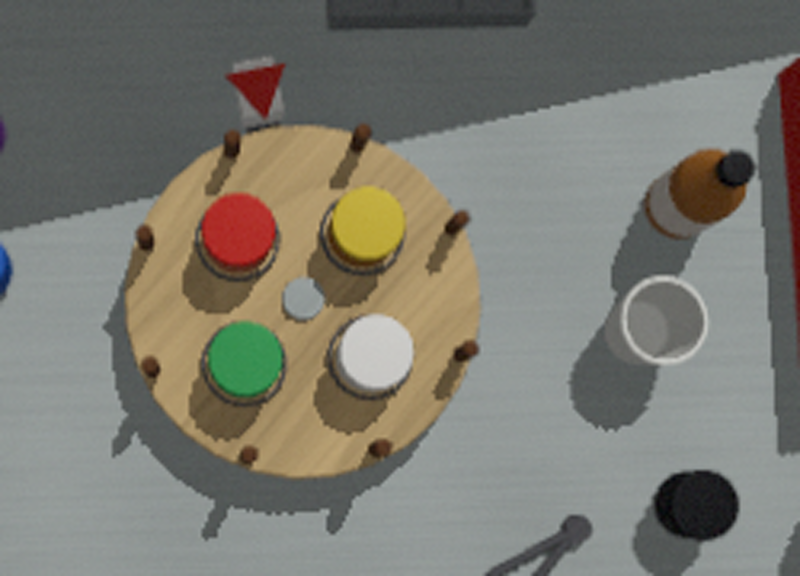

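Relative to the axis, the arrow is at about 9.7° and the red jar at about 46.5°, so I need roughly −37° (clockwise). I'll push the peg at about 69° (left side, clear) with closed fingertips at z≈65 mm. I'll stop a little short and check.

```bash
cat >> h.py <<'E'
import scipy.ndimage as nd
C=np.array([.607,-.096]); A0=np.radians(50)
t=np.array([np.sin(A0),-np.cos(A0)]); u=np.array([np.cos(A0),np.sin(A0)])
ph=A0+np.pi/2-np.pi
Q=[0,np.cos(ph/2),np.sin(ph/2),0]
Z=.138
def F(deg,back=0.,z=Z):
    a=np.radians(deg); P=C+.139*np.array([np.cos(a),np.sin(a)])-(.018+back)*t+.006*u
    return [P[0],P[1],z]
def look(n,save=None):
    p,d,W=cloud(n)
    if save: cv2.imwrite(save,p)
    H=hsv(p); z=W[...,2]
    c=np.array([.6055,-.0975]) if n=='top' else np.array([.609,-.0945])
    roi=(np.hypot(W[...,0]-c[0],W[...,1]-c[1])<.115)&(z>.095)&(z<.106)
    m=roi&((H[...,0]<8)|(H[...,0]>172))&(H[...,1]>120)
    L,k=nd.label(m); out=None
    if k:
        m=L==1+np.argmax(nd.sum(m,L,range(1,k+1))); q=W[m][:,:2]
        # circle fit of outline, lid radius
        cc,r=cv2.minEnclosingCircle(q.astype(np.float32)); v=np.array(cc)-c; v2=q.mean(0)-c
        print(n,'red n',m.sum(),'angle enc',np.degrees(np.arctan2(v[1],v[0])),'mean',np.degrees(np.arctan2(v2[1],v2[0])),'R',np.hypot(*v),'r',r)
def st():
    s=env.get_state(); print('t',round(s['time'],2),s['tcp_pos'].round(4),'F',np.round(s['force'],2),'v',abs(s['joint_velocities']).max().round(4))
E
python3 - <<'E'
from h import *
look('top');look('scene')
env.grip(0.0)
p=F(69,.035,.30); print(p, kin.inverse_kinematics(p,Q))
env.reach(p,Q); st()
look('top','pics/top1.png'); look('scene','pics/scene1.png')
E
```

```text
top red n 401 angle enc 46.91134092398464 mean 47.131945608498455 R 0.0737544905390537 r 0.029542667791247368
scene red n 358 angle enc 46.19170555166006 mean 46.39009963564068 R 0.07409517100683403 r 0.03037433885037899
[np.float64(0.6200695151596102), np.float64(0.07243168925521151), 0.3] [-0.04946157  0.40844189 -0.22129893  1.67485998  0.0995862   1.06931061
 -2.57000091]
t 3.76 [0.6202 0.0714 0.3   ] F [-0.82 -0.39 -0.15] v 0.0027
top red n 400 angle enc 46.534962647801535 mean 47.11679439324396 R 0.07366533719905571 r 0.02959531359374523
scene red n 359 angle enc 46.31043817895733 mean 46.42185238396161 R 0.07422407838932579 r 0.03017042949795723
```

View pics/scene1.png

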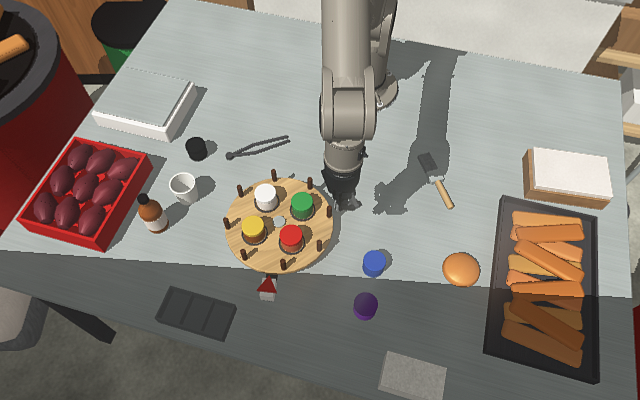

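View pics/top1.png

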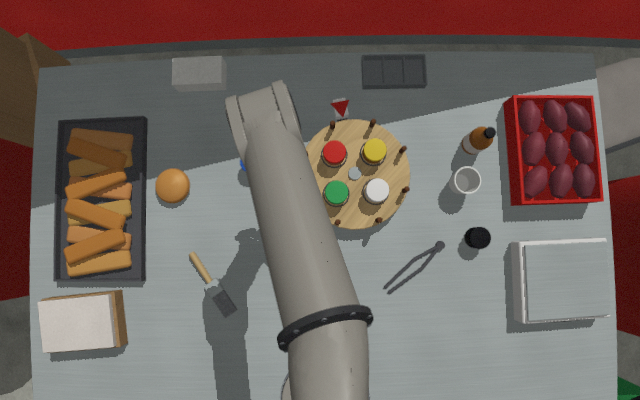

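The scene camera sees the lid (290,236) and the fingertips at about (347,205), outside the rim. I'll descend and push in chords to a peg angle of about 36°.

```bash
python3 - <<'E'
from h import *
env.movel(F(69,.035),velocity=.12); st()
look('scene','pics/scene2.png')
env.movel(F(69,.006),velocity=.06); st()
for a in (64,58,52):
    env.movel(F(a),velocity=.04)
st(); look('scene','pics/scene3.png')
E
```

```text
t 5.36 [0.6206 0.0725 0.1388] F [ 0.2   1.09 -0.1 ] v 0.0025
scene red n 351 angle enc 46.185910919510334 mean 46.42874608422937 R 0.07286697788431389 r 0.030585739761590958
t 6.04 [0.6422 0.0537 0.1378] F [-0.69  0.23  0.37] v 0.0077
t 7.67 [0.6829 0.0292 0.1379] F [-0.29  0.75  0.53] v 0.0079
scene red n 345 angle enc 28.868822904614248 mean 28.78457053948294 R 0.0737993282750516 r 0.029875218868255615
```

```bash
python3 - <<'E'
import cv2,numpy as np
a=[cv2.resize(cv2.imread(f'pics/scene{i}.png')[150:310,200:400],None,fx=2,fy=2) for i in (2,3)]
cv2.imwrite('pics/c23.png',np.hstack(a))
E
```

```text
(no output)
```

View pics/c23.png

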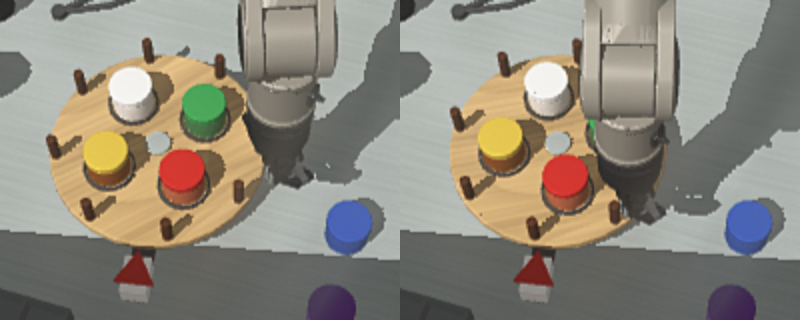

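The push works as modelled: the red lid is now at 28.8°, with the fingertip behind the peg. Next I'll go to just short of the target and check.

```bash
python3 - <<'E'
from h import *
for a in (46,40,35.5):
    env.movel(F(a),velocity=.035)
st(); look('scene','pics/scene4.png'); look('top','pics/top4.png')
E
```

```text
t 9.32 [7.104e-01 2.000e-04 1.380e-01] F [-0.18  0.24  0.29] v 0.008
scene red n 331 angle enc 12.074302865625105 mean 10.903417633190177 R 0.07335300092674958 r 0.03030289337038994
top red n 51 angle enc -2.731186030712593 mean -4.768402834842026 R 0.07817122082290846 r 0.01972539909183979
```

View pics/scene4.png

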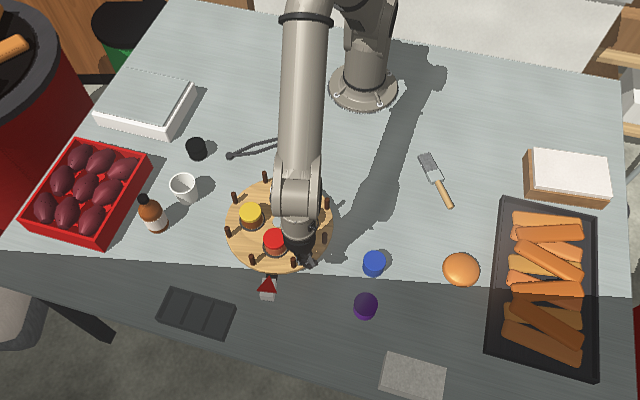

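The lid is at about 12°, slightly occluded by the arm. I'll nudge it about 2° more, retreat, and measure with a clear view.

```bash
python3 - <<'E'
from h import *
env.movel(F(33.3),velocity=.02); st(); look('scene')
env.movel(F(33.3,.03),velocity=.06)
env.movel(F(33.3,.03,.30),velocity=.15)
env.reach([.45,.35,.35],Q); env.dwell(.3); st()
look('scene','pics/scene5.png'); look('top','pics/top5.png')
for n in('top','scene'):
    p,d,W=cloud(n); H=hsv(p); z=W[...,2]
    roi=(W[...,0]>.74)&(W[...,0]<.85)&(abs(W[...,1]+.065)<.06)&(z>.03)&(z<.06)
    red=((H[...,0]<8)|(H[...,0]>172))&(H[...,1]>150)&roi
    c=np.array([.6055,-.0975]) if n=='top' else np.array([.609,-.0945])
    tri=cv2.minEnclosingTriangle(W[red][:,:2].astype(np.float32))[1][:,0]
    for q in (W[red][:,:2].mean(0),tri.mean(0)): print(n,'arrow',np.degrees(np.arctan2(*(q-c)[::-1])))
    # board centre from pegs/lids
    lid=(np.hypot(W[...,0]-c[0],W[...,1]-c[1])<.16)&(z>.095)&(z<.106); L,k=nd.label(lid)
    for i in range(1,k+1):
        m=L==i
        if m.sum()>5: q=W[m][:,:2].mean(0)-c; print(m.sum(),np.degrees(np.arctan2(q[1],q[0])).round(1),np.hypot(*q).round(4),H[m].mean(0).round())
E
python3 - <<'E'
import cv2,numpy as np
a=cv2.imread('pics/top5.png')[80:250,250:460];b=cv2.imread('pics/scene5.png')[150:320,180:390]
cv2.imwrite('pics/c5.png',cv2.resize(np.hstack([a,b]),None,fx=1.9,fy=1.9))
E
```

```text
t 9.83 [ 0.7133 -0.0039  0.138 ] F [-0.17 -0.67  0.45] v 0.0046
scene red n 305 angle enc 11.387842849022796 mean 8.383448263482345 R 0.0735610148053189 r 0.030345072969794273
t 13.6 [0.4505 0.3495 0.3499] F [ 0.27 -0.79 -0.09] v 0.0061
scene red n 346 angle enc 10.547915127344917 mean 10.75405839021619 R 0.07315291207370068 r 0.030559001490473747
top red n 392 angle enc 10.377177396102347 mean 10.954335851221142 R 0.07393193887614481 r 0.030128002166748047
top arrow 9.662924056271804
top arrow 9.646484109557505
19 -12.4 0.1362 [ 12. 142.  75.]
17 32.6 0.1391 [ 12. 119.  84.]
405 10.8 0.0738 [  2. 191. 174.]
17 -57.5 0.1403 [ 17.  92. 100.]
413 -79.5 0.0739 [ 25. 173. 187.]
16 78.1 0.1394 [ 12. 129.  88.]
417 100.4 0.0742 [ 68. 152. 143.]
16 -102.1 0.1388 [ 13. 127.  92.]
421 -169.9 0.0738 [ 24.   6. 199.]
19 122.7 0.1398 [ 14. 138.  96.]
20 -147.2 0.1389 [ 13. 139.  91.]
18 167.7 0.1391 [ 12. 145.  87.]
scene arrow 9.655839082435993
scene arrow 9.538846994381553
6 -146.1 0.138 [ 11. 111. 107.]
10 168.0 0.1366 [ 11. 126.  94.]
279 -169.9 0.0737 [ 24.   6. 242.]
12 -102.1 0.1373 [ 10. 135.  86.]
8 121.9 0.1413 [ 11. 119.  91.]
322 -79.2 0.0736 [ 24. 165. 225.]
326 100.1 0.0747 [ 65. 139. 163.]
11 -56.9 0.1401 [ 10. 143.  90.]
362 10.9 0.0746 [  1. 195. 206.]
8 78.5 0.1405 [ 11. 102.  98.]
13 -12.2 0.1382 [ 10. 138.  89.]
14 33.2 0.1372 [ 10. 143.  87.]
```

View pics/c5.png

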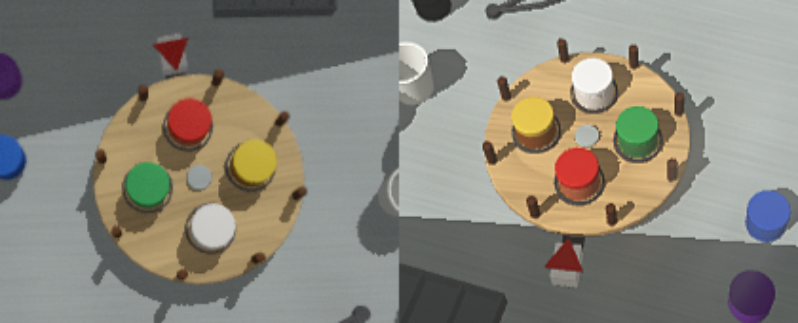

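View pics/top5.png

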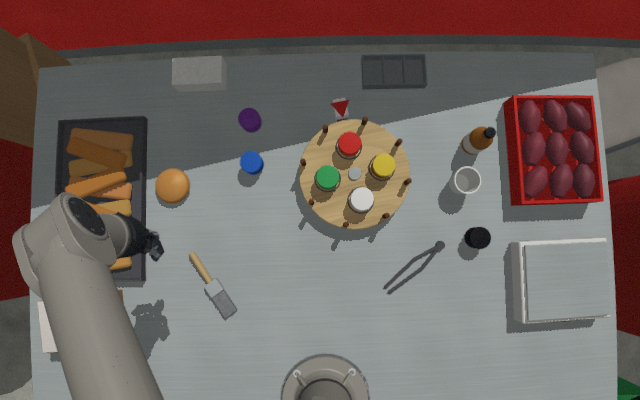

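In the clear view the red jar is at about 10.5° and the arrow at 9.65°, an offset of about 1 mm against the 12 mm tolerance. All jars are seated, the bystanders haven't moved and the arm is clear, so I'm handing in.

```bash
python3 - <<'E'
from h import *
look('top'); st(); job.job_done()
E
```

```text
top red n 397 angle enc 10.494460486210695 mean 10.62230954370909 R 0.07383961070289782 r 0.030033675953745842
t 13.85 [0.4501 0.3499 0.35  ] F [0.76 0.33 0.21] v 0.0032
the job is handed in; nothing more can be done
```

I pushed one rim peg clockwise about 36° with the closed fingertips, then backed off, lifted clear and handed the job in at about 13.9 s. No verdict is reported.

**Alignment:** in the last checks the red-lidded jar was at about 10.5–10.9° and the arrow at about 9.65°. That puts the jar about 1–1.5 mm off the line sideways, against the 12 mm allowed. The top and scene cameras agreed.

**Jars and carousel:** each lid was about 74 mm from the axis at its normal height, so all four jars were still seated and upright. The carousel's angle was the same, within measurement noise, in the two top-camera views about 0.25 s apart.

**Other objects:** tongs, brush, cup, bottle and bun looked unmoved in the top picture, but I judged that by eye and did not measure it.

**Readings that disagreed:** some lid angles taken during the push were off because the arm hid part of the lid. I ignored those and used the clear views.

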